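# Hold the spring slide of a stone holder open at the red mark

### The job

I want to lay the green sharpening stone into the spring-loaded stone holder, but a dark wooden handle blank was left lying in the way of its slide: lift the blank out and set it down, without dropping it, flat on the bench clear of the holder. Then pull the slide by its upright orange tab, against its spring, until its white pointer stands over the red band, and finish while still holding it there. Leave the green stone, the black loupe and the red-capped marker where they lie.

Things in the scene. Friction and masses are not known exactly. Their poses are not given: they have to be found in the camera images.
- holder: Stone holder fixed to the bench: grey plate, x -120 to 126 mm, y -60 to 60 mm, top (deck) 12 mm over the bench. On it a dark front stop plate (x -115 to -103, 90 mm wide, top 34 mm over the bench) and a back jaw (x 104 to 121, top 38 mm); the slide runs between. Origin: on the bench under the plate, z up; the slide opens toward its -x (toward the robot). Turned up to 0.45 rad either way
- holder_bay (a point): Middle of the bay on the deck, 12 mm above the bench, between the front stop plate and the closed slide; the bay is 129 mm long (x) and is where the blank lies at the start, filling it so that the slide cannot open. Axes as the holder's
- slide (a joint): Slide opening in m: 0 = shut (the spring keeps it there), grows as it is pulled toward the holder's -x; end of travel 0.1. The spring pulls with about 4 N at 0 and 1 N more per cm, and shuts it when let go. The slide's dark block is 24 mm long (x), 80 mm wide, top 41 mm over the bench
- pull_tab (a point): Point inside the slide's upright orange pull tab, 66 mm over the bench, 20 mm below the tab's top; moves with the slide. The tab is 14 mm thick along the holder's x, 40 mm wide along its y, and stands free from 42 to 86 mm over the bench. Axes as the holder's
- pointer (a point): Tip of the white pointer on the slide's left (+y) side, 57 mm from the middle line of the holder, 16 mm above the bench; moves with the slide. Axes as the holder's
- red_band (a point): Middle of the red band: a clip 12 mm long along the holder's x on its left (+y) edge, set at a new place each time, reached by the pointer at a slide opening of 0.058 to 0.078. The pointer stands over it when within 6 mm of this point along x. Axes as the holder's
- blank: Dark brown eight-sided wooden handle blank, 118 mm long (its y axis), 23 mm wide (x), 19 mm high (z), about 35 g, loose; lies on the deck in the bay, along the holder's x. Origin: centre of its underside
- blank_center (a point): Centre of the blank (9.5 mm above its underside); about 10 mm above the bench when the blank lies on it
- green_stone: Green sharpening stone, 46 x 108 x 22 mm, loose on the bench to the left of the holder, to be left alone. Origin: centre of its underside; long side along its y
- loupe: Black eye loupe, a ring 37 mm across and 22 mm high, loose on the bench to the right, to be left alone. Origin: centre of its underside
- marker: White felt marker with a red cap, 124 mm long (its x axis), 13 mm thick, loose on the bench to the left, near the front edge, to be left alone. Origin: centre of its underside
Mind the look-alikes: they are no part of the job. Of the things shaped like the blank, the brown one is meant.

How it is judged:
By the outcome, as a careful person would: the job done as asked, in the order asked, and still so for the second after the job is handed in, while the arm keeps its last pose, push and grip.
It also fails if it takes over 43 s, if anything falls off the work surface, if the arm or the gripper's body presses on something with over 40 N, if the wrist force passes 120 N, or if a joint passes its speed limit or range.

### The arm

A 6-joint arm with a two-finger parallel gripper is mounted at the origin on a cart in front of the work surface, level with it; the furniture and walls round the work are solid. World frame = base frame: x ahead of the robot, y to its left, z up, the work surface at z = 0. Lengths are in m, angles in rad, forces in N, time in s.
With the tool pointing down it reaches from about 0.25 to 0.725 m from the base axis. Payload 4 kg.
Tool frame: the origin (TCP) lies on the front face of the gripper's body, between the roots of the fingers; the fingertips stand 73 mm ahead of it and the grasp point (between the pads) lies 54 mm ahead of it; z points along the fingers, y is the direction in which the jaws open and shut (so a half turn about z gives the same grasp; the last joint's range is limited). The gripper opens to 85 mm and grips with 20 to 120 N. Pads are 22 mm wide; open, the fingers measure 114 mm over their backs; the gripper's body (76 mm by 85 mm) begins 54 mm behind the grasp point. The pads swing forward as they close: fully open they stand 13 mm farther back than shut.
Start: joints at [1.182, 0.241, 0.005, 1.335, 0, 1.571], TCP at [0.19, 0.463, 0.304] pointing down, gripper open.
Joint ranges: [-2.72, 2.72], [-1.05, 1.87], [-1.09, 1.28], [-1.99, 2.15], [-1.42, 1.44], [-3.14, 3.14]. Speed limits (rad/s): [2.79, 2.79, 3.14, 3.14, 3.14, 3.14].

### API

Orientations are given as a unit quaternion [x, y, z, w].
In Python, from workcell import sensors, camera, order gives the robot as it stands. The module is installed in compiled form; this text tells all that it offers.
- The arm moves only by the shell command python3 -m inch 'ROWS'. ROWS is JSON, one flat list of numbers, 5 for each row, row after row: the opening, from -1 (shut) to 1 (fully open), then the shift along the tool's x, y, z in mm, then the turn about the tool's z in units of 6 degrees (1.0 is 6 degrees). A call has 1 to 8 rows; each row is the pose to reach, as a shift and turn from the pose commanded when the call began, along the tool's axes at that moment; what a row does not reach only later rows make up. A row lasts 1/10 s, in which the tool goes at most 50 mm and 8.59 degrees, less where a joint would pass 70% of its speed; a pose out of reach is approached as far as the arm can. A call with a gripper value outside its range is refused whole. The fingers move at their own pace and stop on an object; the grip force is fixed at half the most. Time passes only in rows, so rows that repeat a pose let the fingers close. It gives the time, the measured TCP pose, the force and the opening at its end, in the units of the state.
- sensors.get_obs(): the state, without advancing time (a new reading comes with each control period).
- camera(name): name is "scene" or "top" or "wrist"; returns a dict with "pixels" (400x640x3 uint8, red, green, blue), "intrinsics" (3x3 intrinsics, pixels), "extrinsics" (4x4, takes a point from camera to world coordinates). Camera axes: x right, y down, z forward; pixel columns grow to the right and rows downward; lengths in m; the calibration is good to about 2 mm. The wrist camera is an equidistant fisheye: a pixel r from the principal point sees the ray r / f radians off the axis. A picture is of the moment at which its call begins. There is no depth.
- order.job_done(): hands the job in, once; it reports no verdict.
The state is a dict: "clock": time; "joint_pos": joint angles; "joint_vel": joint speeds; "tau": joint torques, N m; "eef_pos": TCP position; "tool_rot": TCP orientation; "ft_force": force on the tool from outside, world axes, zero at the start; "ft_torque": the same for the moment, N m; "grip_width": finger opening in m.
Only numpy, scipy, OpenCV 4.12 (cv2) and the standard library are available. Lean on these libraries where they do the work, as an engineer would, in place of code of your own. Each camera call takes 0.05 s, during which the arm holds its last target.

## Working session

There is one attempt and no reset: what is moved stays moved. The work goes in short steps, Python scripts to look and compute and a shell command to move; the robot and the scene stay as the last step left them, time stands still between calls to the robot, and variables do not carry over. Pictures are saved under pics/ and viewed, and the job is handed in when it is done.

```bash
mkdir -p pics; cat > h.py <<'E'
import numpy as np,cv2
from workcell import sensors,camera,order
def snap(n,f):
    c=camera(n); cv2.imwrite(f'pics/{f}.png',c['pixels'][:,:,::-1]); np.savez(f'pics/{f}.npz',**{k:np.array(c[k]) for k in('pixels','intrinsics','extrinsics')}); return c
def px2w(f,u,v,z,fish=False):
    c=np.load(f'pics/{f}.npz');K=c['intrinsics'];T=c['extrinsics']
    d=np.array([(u-K[0,2])/K[0,0],(v-K[1,2])/K[1,1],1.])
    if fish:
        r=np.hypot(d[0],d[1]); d=np.array([d[0]/r*np.sin(r),d[1]/r*np.sin(r),np.cos(r)]) if r>1e-9 else d
    d=T[:3,:3]@d;o=T[:3,3];return o+d*(z-o[2])/d[2]
def w2px(f,p):
    c=np.load(f'pics/{f}.npz');K=c['intrinsics'];T=c['extrinsics']
    q=T[:3,:3].T@(np.array(p)-T[:3,3]);return K[0,0]*q[0]/q[2]+K[0,2],K[1,1]*q[1]/q[2]+K[1,2]
E
python3 - <<'E'
from h import *
for n in('top','scene'):
    c=snap(n,n+'0');print(c['extrinsics'],c['intrinsics'])
print(sensors.get_obs())
E
```

```text
[[ 0.01477365 -0.99778001  0.06493676  0.4241125 ]
 [-0.99937884 -0.01681301 -0.03097192  0.05083897]
 [ 0.03199494 -0.06443885 -0.99740862  1.21752939]
 [ 0.          0.          0.          1.        ]] [[476.08129658   0.         324.21492342]
 [  0.         476.08129658 196.55184649]
 [  0.           0.           1.        ]]
[[ 0.83601088 -0.21801288  0.50354364 -0.02032241]
 [-0.54854484 -0.35476798  0.75712498 -0.77394803]
 [ 0.01357816 -0.90918099 -0.41617973  0.51537302]
 [ 0.          0.          0.          1.        ]] [[401.95677337   0.         311.72323585]
 [  0.         401.95677337 191.06283542]
 [  0.           0.           1.        ]]
{'clock': 0.1, 'joint_pos': array([ 1.18200255e+00,  2.41359930e-01,  3.85063210e-03,  1.33520378e+00,
       -1.47649174e-05,  1.57077350e+00]), 'joint_vel': array([-7.41734142e-04, -2.43351365e-04,  3.34420842e-03, -9.50533459e-05,
        1.50009597e-03, -2.14585060e-04]), 'tau': array([ 5.55555926e-04, -3.73138225e+01,  2.53009808e+01,  1.08406960e-02,
        7.34289642e-05,  1.15201348e-05]), 'eef_pos': array([0.18937548, 0.46228206, 0.30308754]), 'tool_rot': array([ 1.93163524e-01,  9.81166109e-01, -9.41747612e-04, -1.77901293e-04]), 'ft_force': array([ 0.50203026, -0.64156363, -0.8116517 ]), 'ft_torque': array([ 0.00154936, -0.02950169, -0.01165865]), 'grip_width': 0.08542979989903933}
```

View pics/top0.png

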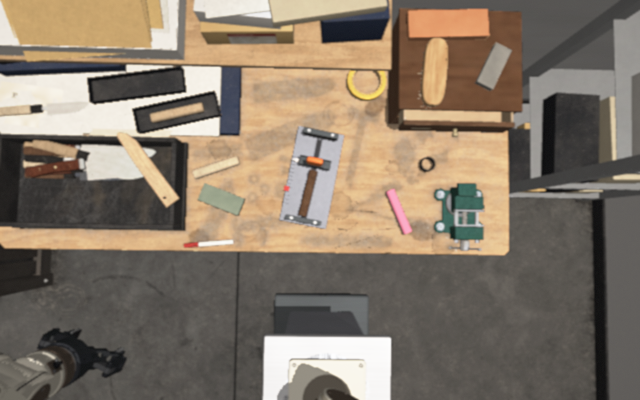

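View pics/scene0.png

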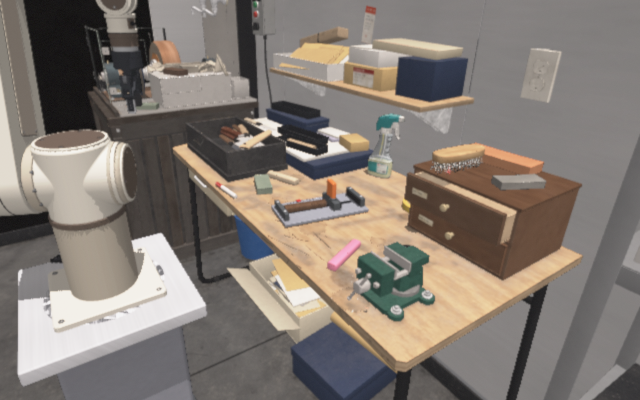

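```bash
python3 - <<'E'
from h import *
im=cv2.imread('pics/top0.png')[115:235,255:375]
cv2.imwrite('pics/crop0.png',cv2.resize(im,(720,720),interpolation=cv2.INTER_CUBIC)[:,:][0:720])
im2=cv2.resize(im,(600,600),interpolation=cv2.INTER_CUBIC);cv2.imwrite('pics/crop0.png',im2)
E
```

```text
(no output)
```

View pics/crop0.png

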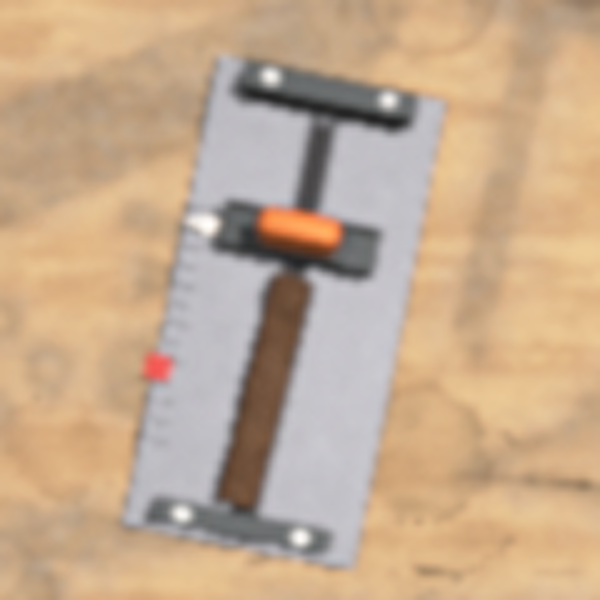

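The crop shows the brown blank from crop (287,275) to (238,507), that is pixel (308,193), in the bay. Other blank-shaped things are the pale one (216,167) and the pink one (398,212), so I choose the brown one. The white pointer is at crop (207,224) and the red clip at (157,368).

```bash
python3 - <<'E'
from h import *
g=lambda x,y,z:px2w('top0',x/5+254.6,y/5+114.6,z)
C=[g(*p,.012) for p in [(218,58),(445,100),(352,566),(124,524)]]
for c in C: print(c.round(4))
print([np.linalg.norm(C[i]-C[(i+1)%4]).round(4) for i in range(4)])
X=(C[0]+C[1])/2-(C[2]+C[3])/2; th=np.arctan2(X[1],X[0])
Y=(C[0]+C[3])/2-(C[1]+C[2])/2; th2=np.arctan2(-Y[0],Y[1]);print('yaw',th,th2)
th=(th+th2)/2
R=np.array([[np.cos(th),-np.sin(th)],[np.sin(th),np.cos(th)]])
o=np.mean(C,0)[:2]-R@[.003,0];print('origin',o)
for n,p in dict(ptr=(195,222,.016),ptr2=(215,226,.016),band=(157,368,.014),b1=(287,275,.029),b2=(238,507,.029),tab=(300,230,.086),bc=(265,392,.031)).items():
    w=g(*p);print(n,w.round(4),(R.T@(w[:2]-o)).round(4))
for n,p in dict(stone=(221,199),loupe=(427,164),marker=(208,243),pink=(398,212),pale=(216,167),ring=(366,83)).items(): print(n,px2w('top0',*p,.01).round(3))
E
```

```text
[0.6818 0.0827 0.012 ]
[ 0.6626 -0.034   0.012 ]
[0.4235 0.0102 0.012 ]
[0.4429 0.1257 0.012 ]
[np.float64(0.1182), np.float64(0.2432), np.float64(0.1171), np.float64(0.2428)]
yaw -0.1804815435699836 -0.16533330314556652
origin [0.54974939 0.04667256]
ptr [0.5965 0.0927 0.016 ] [0.0382 0.0534]
ptr2 [0.5947 0.0825 0.016 ] [0.0381 0.043 ]
band [0.522  0.1105 0.014 ] [-0.0383  0.0581]
b1 [0.5688 0.0456 0.029 ] [0.0189 0.0022]
b2 [0.452  0.0681 0.029 ] [-0.1     0.0043]
tab [0.5836 0.04   0.086 ] [ 0.0345 -0.0008]
bc [0.5095 0.0556 0.031 ] [-0.0411  0.0019]
stone [0.492 0.274 0.01 ]
loupe [ 0.591 -0.25   0.01 ]
marker [0.381 0.303 0.01 ]
pink [ 0.466 -0.175  0.01 ]
pale [0.573 0.289 0.01 ]
ring [ 0.799 -0.091  0.01 ]
```

```bash
python3 -m inch '[1,-451,-254,60,-2, 1,-451,-254,60,-2, 1,-451,-254,60,-2, 1,-451,-254,60,-2, 1,-451,-254,60,-2, 1,-451,-254,60,-2, 1,-451,-254,60,-2, 1,-451,-254,60,-2]'
```

```text
clock: 0.9
eef_pos: [0.4341, 0.1525, 0.258]
tool_rot: [0.09, 0.996, 0.0, -0.0]
ft_force: [1.8, 1.3, 0.8]
grip_width: 0.0854
```

```bash
python3 -m inch '[1,-92,-81,38,0, 1,-92,-81,38,0, 1,-92,-81,38,0, 1,-92,-81,38,0, 1,-92,-81,38,0]'; python3 - <<'E'
from h import *
snap('wrist','w1');o=sensors.get_obs();print(o['eef_pos'],o['tool_rot'],o['clock'])
E
```

```text
clock: 1.4
eef_pos: [0.5091, 0.0577, 0.2195]
tool_rot: [0.09, 0.996, -0.0, -0.001]
ft_force: [0.9, 0.6, 0.7]
grip_width: 0.0853
[0.50891469 0.05846205 0.2200238 ] [ 8.96104416e-02  9.95976618e-01  6.39086292e-05 -7.35450044e-04] 1.45
```

View pics/w1.png

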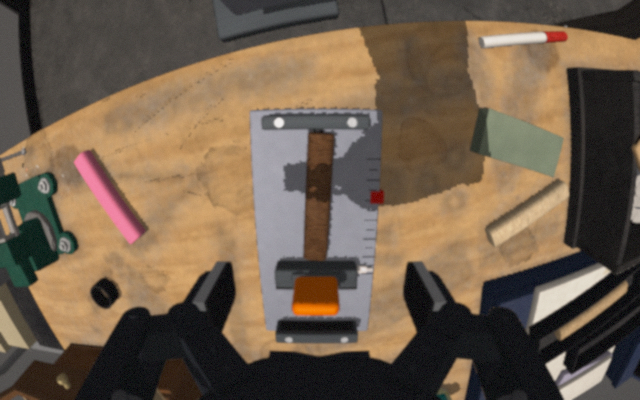

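The wrist view shows the blank from (321,132) to (316,258), the red clip at (377,197), the pointer tip near (369,269), and the plate corners at about (251,111) and (380,111).

```bash
python3 - <<'E'
from h import *
th=-.173;o=np.array([.5497,.0467]);R=np.array([[np.cos(th),-np.sin(th)],[np.sin(th),np.cos(th)]])
for n,p in dict(cFR=(251,111,.012),cFL=(380,111,.012),cBR=(268,329,.012),cBL=(367,329,.012),bA=(321,130,.031),bB=(316,262,.029),bmL=(334,190,.025),bmR=(305,190,.025),band=(377,197,.014),ptr=(371,270,.016),stopL=(370,114,.034),stopR=(263,114,.034),tabtop=(317,310,.086)).items():
    w=px2w('w1',*p,True);print(n,w.round(4),(R.T@(w[:2]-o)).round(4))
im=cv2.imread('pics/w1.png')[95:345,230:400];cv2.imwrite('pics/c1.png',cv2.resize(im,None,fx=2.4*1,fy=2.4,interpolation=cv2.INTER_CUBIC))
E
```

```text
cFR [0.4209 0.0119 0.012 ] [-0.1209 -0.0564]
cFL [0.4419 0.125  0.012 ] [-0.1197  0.0586]
cBR [ 0.6582 -0.0304  0.012 ] [ 0.1201 -0.0573]
cBL [0.6788 0.0834 0.012 ] [0.1209 0.0584]
bA [0.4487 0.0702 0.031 ] [-0.1035  0.0058]
bB [0.5689 0.0437 0.029 ] [0.0194 0.0003]
bmL [0.5032 0.0721 0.025 ] [-0.0502  0.017 ]
bmR [0.4986 0.0469 0.025 ] [-0.0504 -0.0086]
band [0.5201 0.1107 0.014 ] [-0.0401  0.058 ]
ptr [0.5959 0.0957 0.016 ] [0.0371 0.0562]
stopL [0.4421 0.1122 0.034 ] [-0.1173  0.046 ]
stopR [0.4262 0.0261 0.034 ] [-0.1181 -0.0416]
tabtop [0.5826 0.0424 0.086 ] [0.0331 0.0014]
```

View pics/c1.png

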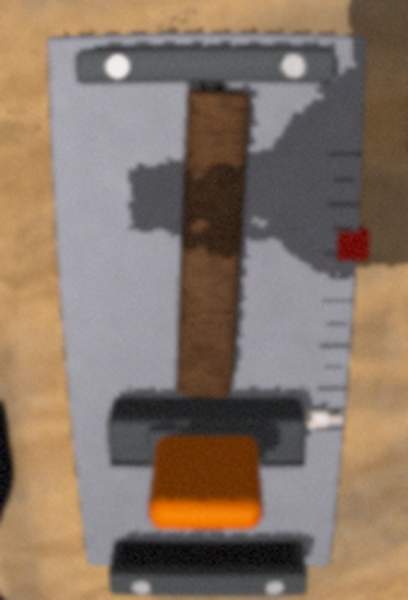

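```bash
python3 -m inch '[0.1,0,-1.6,40,0.2, 0.1,0,-1.6,80,0.2, 0.1,0,-1.6,110,0.2, 0.1,0,-1.6,125,0.2, 0.1,0,-1.6,133,0.2, 0.1,0,-1.6,133,0.2,0.1,0,-1.6,133,0.2]'; python3 - <<'E'
from h import *
snap('wrist','w2')
E
```

```text
clock: 2.15
eef_pos: [0.5098, 0.0574, 0.0885]
tool_rot: [0.099, 0.995, 0.0, 0.001]
ft_force: [0.1, -0.4, -0.8]
grip_width: 0.0467
```

View pics/w2.png

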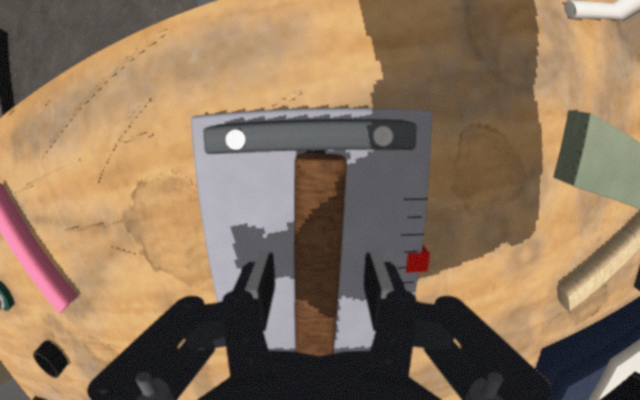

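The fingers (255,290) and (380,290) straddle the blank (320,250), centred and clear of the clip. I'm closing now.

```bash
python3 -m inch '[-1,0,0,0,0,-1,0,0,0,0,-1,0,0,0,0,-1,0,0,0,0,-1,0,0,0,0]'; python3 -m inch '[-1,0,0,-20,0,-1,0,0,-50,0,-1,0,0,-80,0,-1,0,0,-80,0]'; python3 - <<'E'
from h import *
snap('wrist','w3');o=sensors.get_obs();print(o['eef_pos'],o['tool_rot'],o['clock'])
E
```

```text
clock: 2.7
eef_pos: [0.5102, 0.0568, 0.0887]
tool_rot: [0.1, 0.995, 0.0, 0.001]
ft_force: [-1.1, 0.0, 6.5]
grip_width: 0.0219
clock: 3.1
eef_pos: [0.512, 0.0569, 0.1718]
tool_rot: [0.1, 0.995, 0.001, 0.004]
ft_force: [0.9, 0.0, 0.5]
grip_width: 0.0214
[0.5108542  0.05672826 0.16978464] [1.00085567e-01 9.94974765e-01 5.78537328e-04 2.78580911e-03] 3.15
```

View pics/w3.png

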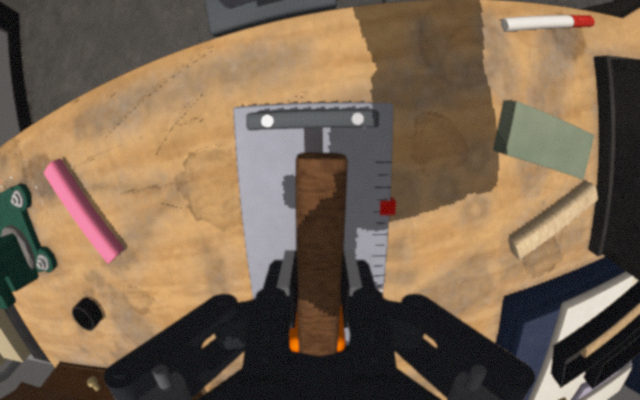

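```bash
python3 -m inch '[-1,-3,-40,0,0,-1,-3,-85,0,0,-1,-3,-120,0,0,-1,-3,-144,0,0,-1,-3,-144,20,0,-1,-3,-144,50,0,-1,-3,-144,70,0,-1,-3,-144,80,0]';  python3 -m inch '[-1,0,0,4,0,-1,0,0,8,0,-1,0,0,8,0,-1,0,0,8,0]'; python3 - <<'E'
from h import *
snap('scene','s4');o=sensors.get_obs();print(o['eef_pos'],o['tool_rot'],o['clock'],o['ft_force'])
im=cv2.imread('pics/s4.png')[130:280,220:420];cv2.imwrite('pics/c4.png',cv2.resize(im,None,fx=4,fy=4,interpolation=cv2.INTER_CUBIC))
E
```

```text
clock: 3.95
eef_pos: [0.4812, -0.0849, 0.0845]
tool_rot: [0.1, 0.995, 0.0, -0.003]
ft_force: [-0.1, -0.5, 0.3]
grip_width: 0.0216
clock: 4.35
eef_pos: [0.4841, -0.085, 0.0801]
tool_rot: [0.1, 0.995, -0.0, 0.001]
ft_force: [0.3, 0.3, -0.1]
grip_width: 0.0213
[ 0.48414452 -0.0850543   0.0801367 ] [ 9.99071029e-02  9.94996408e-01 -4.87740747e-05  8.46137113e-04] 4.4 [-1.39343459  0.02014344 -0.21507998]
```

View pics/c4.png

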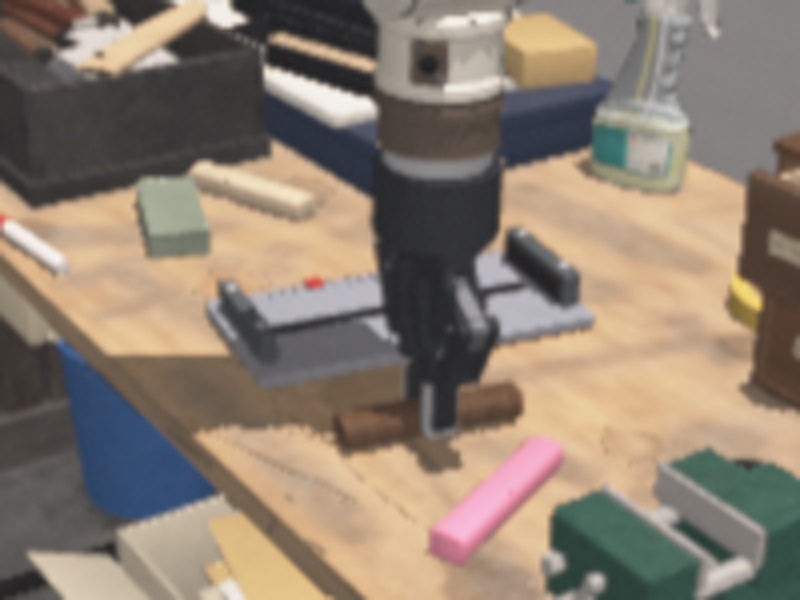

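The scene crop shows the blank (430,415) held level just over clear bench, away from the holder and the pink piece. I'm lowering it to touch.

```bash
python3 -m inch '[-1,0,0,1.5,0,-1,0,0,1.5,0]'; python3 -m inch '[-1,0,0,1,0,-1,0,0,1,0]'; python3 -m inch '[-1,0,0,1,0,-1,0,0,1,0]'
```

```text
clock: 4.6
eef_pos: [0.4837, -0.0851, 0.0781]
tool_rot: [0.1, 0.995, -0.0, 0.0]
ft_force: [0.0, 0.4, -0.6]
grip_width: 0.0213
clock: 4.8
eef_pos: [0.4835, -0.085, 0.0768]
tool_rot: [0.1, 0.995, -0.0, 0.0]
ft_force: [0.1, 0.1, 0.5]
grip_width: 0.0218
clock: 5.0
eef_pos: [0.4836, -0.0851, 0.0767]
tool_rot: [0.1, 0.995, -0.0, 0.0]
ft_force: [-1.2, 0.3, 6.8]
grip_width: 0.0216
```

```bash
python3 -m inch '[-0.3,0,0,0,0,-0.1,0,0,0,0,0.2,0,0,0,0,0.2,0,0,0,0]'; python3 -m inch '[0.2,0,0,-20,0,0.2,0,0,-60,0,0.2,0,0,-100,0,0.2,0,0,-130,0,0.2,0,0,-130,0]'; python3 - <<'E'
from h import *
snap('wrist','w5');o=sensors.get_obs();print(o['eef_pos'],o['tool_rot'],o['clock'],o['ft_force'])
E
```

```text
clock: 5.4
eef_pos: [0.4834, -0.085, 0.0757]
tool_rot: [0.1, 0.995, 0.0, -0.0]
ft_force: [-0.1, 0.7, -1.4]
grip_width: 0.0515
clock: 5.9
eef_pos: [0.4862, -0.0855, 0.2105]
tool_rot: [0.1, 0.995, -0.0, 0.005]
ft_force: [0.9, 0.2, 0.5]
grip_width: 0.0513
[ 0.4850014  -0.08530267  0.20812831] [ 9.99893471e-02  9.94984532e-01 -2.21750968e-04  2.80384006e-03] 5.95 [ 0.23541909  0.53621506 -0.80480347]
```

View pics/w5.png

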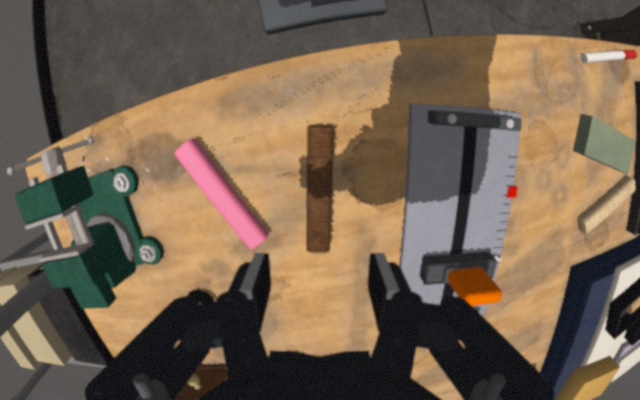

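The blank lies flat on the bench at (320,188), clear of everything. Next I turn the jaws along the holder's x and go over the tab.

```bash
python3 - <<'E'
from h import *
o=sensors.get_obs();print(o['joint_pos'].round(3))
from scipy.spatial.transform import Rotation as Ro
R=Ro.from_quat(o['tool_rot']).as_matrix();print(R.round(3))
print(R.T@(np.array([.5852,.0405,.22])-o['eef_pos'])*1000)
E
```

```text
[-0.174  0.287 -0.192  1.086 -0.     0.026]
[[-0.98   0.199  0.006]
 [ 0.199  0.98  -0.001]
 [-0.006  0.    -1.   ]]
[-73.22872574 143.2257733  -11.44293201]
```

```bash
python3 -m inch '[1,-10,20,-12,1.4,1,-20,40,-12,2.8,1,-30,60,-12,4.2,1,-40,80,-12,5.6,1,-50,100,-12,7,1,-60,120,-12,8.4,1,-70,140,-12,9.8,1,-73,143,-12,11.2]'; python3 -m inch '[1,0,0,0,1.4,1,0,0,0,2.8,1,0,0,0,3.54,1,0,0,0,3.54]'; python3 - <<'E'
from h import *
snap('wrist','w6');o=sensors.get_obs();print(o['eef_pos'],o['tool_rot'],o['clock'],o['joint_pos'].round(3))
E
```

```text
clock: 6.75
eef_pos: [0.5838, 0.0425, 0.2155]
tool_rot: [0.635, 0.772, -0.001, -0.001]
ft_force: [0.3, -0.6, 0.5]
grip_width: 0.0853
clock: 7.15
eef_pos: [0.5826, 0.0406, 0.2157]
tool_rot: [0.765, 0.643, -0.001, -0.001]
ft_force: [0.0, -0.2, -0.1]
grip_width: 0.0855
[0.58272985 0.04053883 0.21604618] [ 0.76503651  0.64398498 -0.00128731 -0.00091657] 7.2 [ 0.069  0.457  0.085  1.201 -0.     1.812]
```

View pics/w6.png

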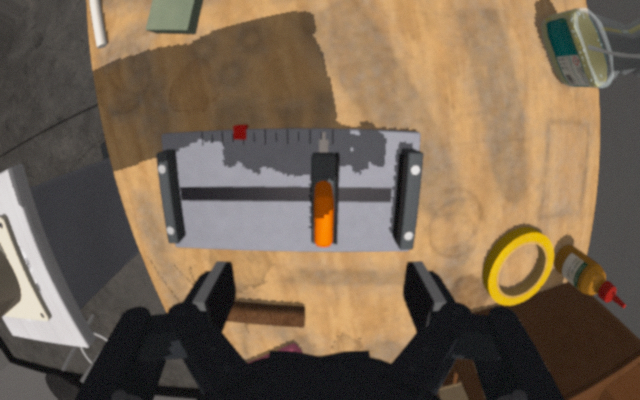

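The tab is at (323,182)–(325,245), the pointer tip at (324,140), and the clip at (240,132).

```bash
python3 - <<'E'
from h import *
th=-.173;o=np.array([.5497,.0467]);R=np.array([[np.cos(th),-np.sin(th)],[np.sin(th),np.cos(th)]])
for n,p in dict(band=(240,132,.014),ptr=(324,138,.016),tabtopL=(314,225,.086),tabtopR=(335,225,.086),tabfoot=(323,182,.045),tabfar=(325,246,.086),c1=(162,133,.012),c2=(420,132,.012)).items():
    w=px2w('w6',*p,True);print(n,w.round(4),(R.T@(w[:2]-o)).round(4))
print(R.T@(sensors.get_obs()['eef_pos'][:2]-o))
im=cv2.imread('pics/w6.png')[110:260,215:355];cv2.imwrite('pics/c6.png',cv2.resize(im,None,fx=4,fy=4,interpolation=cv2.INTER_CUBIC))
E
```

```text
band [0.5223 0.1108 0.014 ] [-0.038   0.0584]
ptr [0.5945 0.0916 0.016 ] [0.0364 0.052 ]
tabtopL [0.5781 0.0414 0.086 ] [ 0.0289 -0.0003]
tabtopR [0.5924 0.0389 0.086 ] [ 0.0434 -0.0003]
tabfoot [0.588  0.0602 0.045 ] [0.0354 0.0199]
tabfar [0.583  0.0242 0.086 ] [ 0.0366 -0.0165]
c1 [0.444 0.128 0.012] [-0.1181  0.0619]
c2 [0.6815 0.0838 0.012 ] [0.1234 0.0592]
[ 0.03359738 -0.0003835 ]
```

View pics/c6.png

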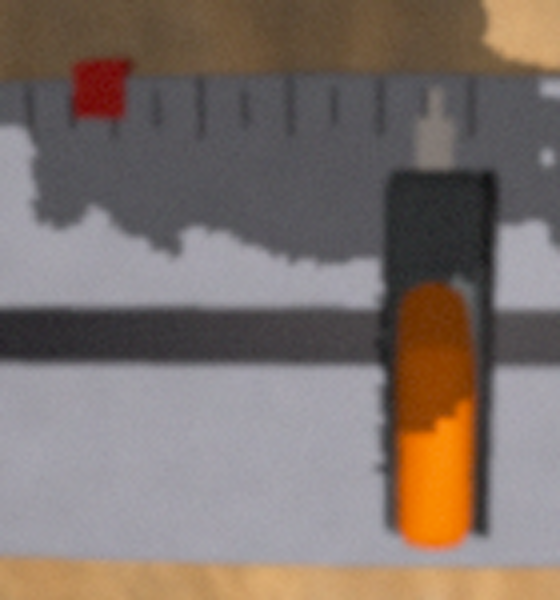

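```bash
python3 -m inch '[0.3,0,2.6,40,0,0.3,0,2.6,75,0,0.3,0,2.6,93,0,0.3,0,2.6,93,0,0,0,2.6,93,0,-0.5,0,2.6,93,0]'; python3 -m inch '[-1,0,0,0,0,-1,0,0,0,0,-1,0,0,0,0,-1,0,0,0,0]'; python3 - <<'E'
from h import *
snap('wrist','w7');o=sensors.get_obs();print(o['eef_pos'],o['tool_rot'],o['clock'],o['joint_pos'].round(3))
E
```

```text
clock: 7.8
eef_pos: [0.5871, 0.0402, 0.1263]
tool_rot: [0.765, 0.644, 0.001, 0.001]
ft_force: [0.1, 1.0, -0.2]
grip_width: 0.0295
clock: 8.2
eef_pos: [0.5854, 0.0405, 0.1267]
tool_rot: [0.766, 0.643, 0.0, -0.0]
ft_force: [-4.5, 0.6, 4.6]
grip_width: 0.0136
[0.58537847 0.04048987 0.12665918] [ 7.65662701e-01  6.43242049e-01  2.33732221e-04 -4.90727092e-04] 8.25 [ 6.900e-02  5.390e-01 -3.200e-02  9.990e-01  1.000e-03  1.813e+00]
```

View pics/w7.png

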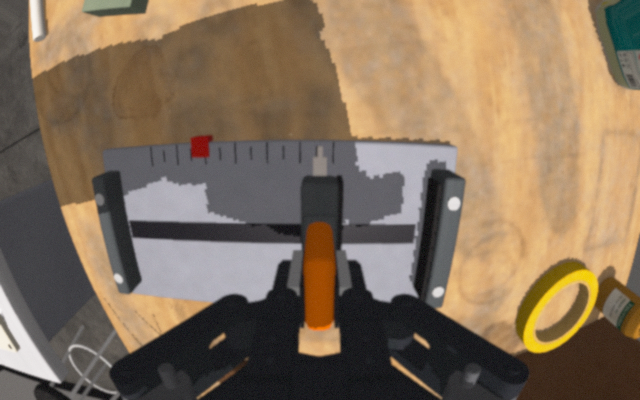

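The tab is gripped at opening 13.6 mm, with the pads at (295,280) and (345,280). I'm pulling it.

```bash
python3 -m inch '[-1,0,-12,0,0,-1,0,-25,0,0,-1,0,-38,0,0,-1,0,-50,0,0,-1,0,-62,0,0,-1,0,-70,0,0,-1,0,-75,0,0,-1,0,-75,0,0]'; python3 - <<'E'
from h import *
snap('wrist','w8');o=sensors.get_obs();print(o['eef_pos'],o['tool_rot'],o['clock'],o['ft_force'],np.linalg.norm(o['eef_pos']-[.58538,.04049,.12666]))
im=cv2.imread('pics/w8.png')[110:260,220:420];cv2.imwrite('pics/c8.png',cv2.resize(im,None,fx=4,fy=4,interpolation=cv2.INTER_CUBIC))
E
```

```text
clock: 9.05
eef_pos: [0.516, 0.0531, 0.1267]
tool_rot: [0.766, 0.643, 0.004, 0.003]
ft_force: [11.3, -1.1, -7.7]
grip_width: 0.0131
[0.51630299 0.05308309 0.1267397 ] [0.76582559 0.643028   0.00395628 0.0032405 ] 9.1 [11.54458335 -0.41800366 -7.12155416] 0.07021556913338252
```

View pics/c8.png

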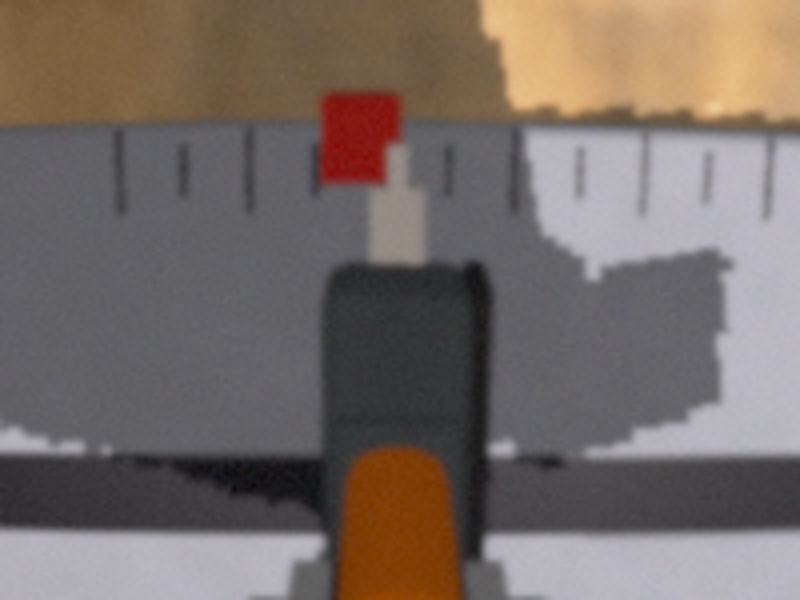

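The pointer (crop 397) stands about 5.5 mm short of the clip's middle (crop 361) because the arm yields to the spring.

```bash
python3 -m inch '[-1,0,-3,0,0,-1,0,-6,0,0,-1,0,-6,0,0,-1,0,-6,0,0,-1,0,-6,0,0]'; python3 - <<'E'
from h import *
snap('wrist','w9');o=sensors.get_obs();print(o['eef_pos'],o['tool_rot'],o['clock'],o['ft_force'],np.linalg.norm(o['eef_pos']-[.58538,.04049,.12666]))
im=cv2.imread('pics/w9.png')[110:260,220:420];cv2.imwrite('pics/c9.png',cv2.resize(im,None,fx=4,fy=4,interpolation=cv2.INTER_CUBIC))
E
```

```text
clock: 9.6
eef_pos: [0.5109, 0.054, 0.1267]
tool_rot: [0.766, 0.643, 0.004, 0.003]
ft_force: [10.1, -0.6, -6.7]
grip_width: 0.0133
[0.51095662 0.05402334 0.12671106] [0.76588213 0.64295838 0.00415995 0.00343249] 9.65 [10.80987495 -0.82471458 -7.33915011] 0.07564386017648043
```

View pics/c9.png

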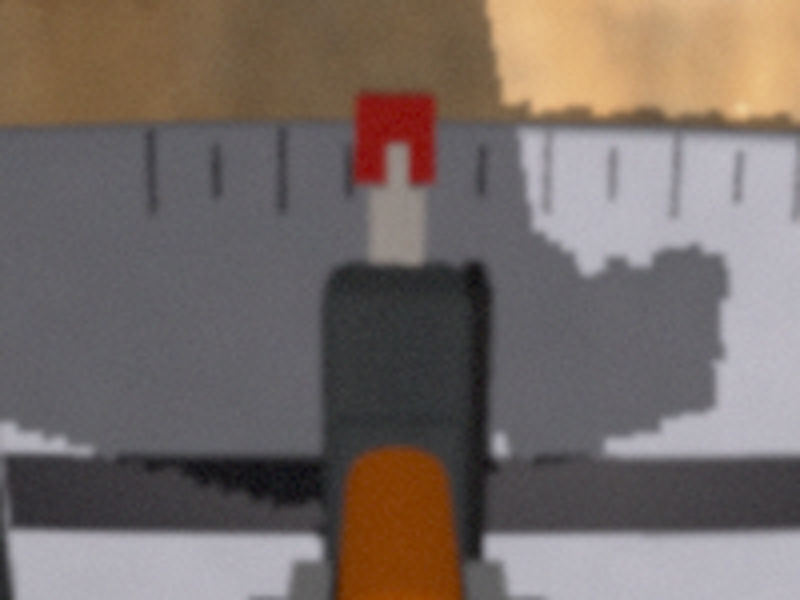

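The pointer (crop 397) is now centred on the clip (crop 395). I'll do one check of stability and of the other objects from the top.

```bash
python3 -m inch '[-1,0,0,0,0,-1,0,0,0,0,-1,0,0,0,0,-1,0,0,0,0,-1,0,0,0,0]'; python3 - <<'E'
from h import *
snap('top','t10')
im=cv2.imread('pics/t10.png')[60:260,170:490];cv2.imwrite('pics/c10.png',cv2.resize(im,None,fx=2.5,fy=2.5,interpolation=cv2.INTER_CUBIC))
a=cv2.imread('pics/top0.png').astype(int);b=cv2.imread('pics/t10.png').astype(int)
for n,(u,v) in dict(stone=(221,199),loupe=(427,164),marker=(208,243)).items(): print(n,np.abs(a-b)[v-14:v+14,u-22:u+22].mean())
E
```

```text
clock: 10.15
eef_pos: [0.511, 0.054, 0.1267]
tool_rot: [0.766, 0.643, 0.004, 0.003]
ft_force: [10.7, -1.4, -7.2]
grip_width: 0.0129
stone 2.205357142857143
loupe 2.1691017316017316
marker 2.0
```

View pics/c10.png

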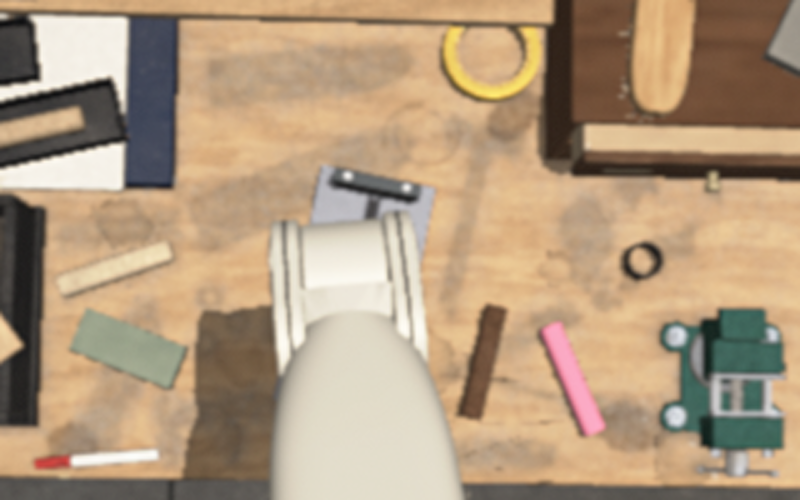

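The blank lies at (483,362), clear of the holder. The stone, loupe and marker are unmoved, and the hold is steady.

```bash
python3 -c "
from workcell import order
print(order.job_done())"
```

```text
the job is handed in; nothing more can be done
None
```

I lifted the brown blank out of the bay and set it flat on the bench, to the right of the holder at about (0.484, -0.085). I lowered it until it touched the bench before opening the gripper. Then I gripped the orange tab and pulled the slide open about 76 mm, and handed the job in at about 10.2 s with the gripper still holding it.

- **Pointer:** in the last wrist picture it sat within about 0.5 mm of the middle of the red band. My first pull stopped about 5.5 mm short because the arm yielded to the spring, so I pulled 6 mm more. The arm's pose stayed steady over the next 0.5 s, with about 11 N of pull.
- **Other things:** the last top picture showed the green stone, loupe and marker unmoved, and the blank flat and clear of the holder.

No check failed or disagreed.

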